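# Load the bottle-stopper magazine through its funnel

### The arm

A 6-joint arm with a two-finger parallel gripper is mounted at the origin on the work surface. World frame = base frame: x ahead of the robot, y to its left, z up, the work surface at z = 0. Lengths are in m, angles in degrees, forces in N, time in s.
With the tool pointing down it reaches from about 0.275 to 0.725 m from the base axis. Payload 5.6 kg.
Tool frame: the origin (TCP) lies on the centre line of the jaws, within the pads' length; the fingertips stand 19 mm ahead of it and the grasp point (between the pads) is the TCP; z points along the fingers, y is the direction in which the jaws open and shut (so a half turn about z gives the same grasp; the last joint's range is limited). The gripper opens to 85 mm and grips with 20 to 120 N. Pads are 22 mm wide; open, the fingers measure 114 mm over their backs; the gripper's body (76 mm by 85 mm) begins 54 mm behind the grasp point. The pads swing forward as they close: fully open they stand 13 mm farther back than shut.
Start: joints at [-47.865, 14.616, 6.199, 0, -81.583, -16.306], TCP at [0.24, -0.495, 0.25] pointing down, gripper open.
Joint ranges: [-168.99, 168.99], [-69.2, 112.95], [-62.41, 85.93], [-164.36, 98.24], [-168.68, -3.75], [-174.98, 174.98]. Speed limits (degrees/s): [147.25, 147.25, 180, 180, 180, 180].

### API

Orientations are given as a 3x3 rotation matrix whose columns are the frame's x, y, z axes.
In Python, from station import arm, cams, close_job gives the robot as it stands.
- The arm moves only by the tool servo_tool, never from a script. Its argument "moves" is a list of rows, each a list of 6 numbers: the shift along the tool's x, y, z in m, then the turn, a rotation vector about the tool's x, y, z in rad. In form: [[x, y, z, ax, ay, az], ...]. A call has 1 to 5 rows; each row shifts and turns the commanded pose from where the row before left it, along the tool's axes as they then stand; what a row does not reach is not made up. A row lasts 1/8 s, in which the tool goes at most 62.5 mm and 10.7 degrees, less where a joint would pass 70% of its speed; a pose out of reach is approached as far as the arm can. A call with a gripper value outside its range is refused whole. "gripper" is the opening, from -1 (shut) to 1 (fully open), so that 0 is half open, set as the call begins (left out, the last holds). The fingers move at their own pace and stop on an object; "force" is the grip in N (left out, the last holds). Time passes only in rows, so rows that do not move let the fingers close. It gives the time, the measured TCP pose, the force and the opening at its end, in the units of the state.
- arm.state(): the state, without advancing time (a new reading comes with each control period).
- cams.read_camera(name): name is "side" or "top" or "wrist"; returns the picture (420x560x3 uint8, red, green, blue); there is no depth.
- cams.camera_model(name): a dict with "camera_matrix" (3x3 intrinsics, pixels), "distortion" ([k1, k2, p1, p2, k3] as OpenCV has them; the pictures are not rectified), "pose" (4x4, takes a point from camera to world coordinates). Camera axes: x right, y down, z forward; pixel columns grow to the right and rows downward; lengths in m; the calibration is good to about 2 mm. A picture is of the moment at which its call begins: read the wrist's pose just before it. camera_model takes no time and is no camera call; for the wrist camera it gives the pose at the moment of the call.
- close_job(): hands the job in, once; it reports no verdict.
The state is a dict: "clock": time; "joint_positions": joint angles; "qvel": joint speeds; "joint_torque": joint torques, N m; "eef_pos": TCP position; "orientation": TCP orientation; "ft_force": force on the tool from outside, world axes, zero at the start; "wrist_torque": the same for the moment, N m; "grip_width": opening from 0.0 (shut) to 1.0 (fully open).
Only numpy, scipy, OpenCV 4.12 (cv2) and the standard library are available. Lean on these libraries where they do the work, as an engineer would, in place of code of your own. Each camera call takes 0.05 s, during which the arm holds its last target. There are 200 camera calls.

### The job

Open the funnel of the stopper magazine by turning its red lid knob clockwise (it has a left-hand thread) until the lid is swung completely clear of the mouth. Then drop the two cork-coloured stoppers, one after the other, through the funnel so that both end up down in the clear well, and leave the lid open. Leave the black stopper, the bottle and the white dish where they are.

Things in the scene. Friction and masses are not known exactly. Their poses are not given: they have to be found in the camera images.
- feeder: Stopper magazine, fixed. Origin on the table surface, on the vertical axis of well and funnel. Grey base 120 (x) by 180 (y), 20 mm thick, centred at y = -32 mm. On it a clear tube (the well), inner diameter 33 mm, from z = 20 to 97 mm; on that the metal funnel, inner diameter 33 mm at z = 97 widening to 91 at its rim. A 16 mm post at y = -90 mm carries lid and knob.
- funnel_mouth (a point): Centre of the funnel's open mouth at rim height, 145 mm above the table, on the well's axis. The well below takes both stoppers, one on top of the other. Walls of funnel and well are 3 mm thick.
- lid_knob (a point): Grip point of the red lid knob, on its vertical turning axis, 175 mm above the table. The knob is an upright bar 14 mm thick (along this point's x), 50 mm long (along its y, which points to the lid's disc) and 28 mm tall, its top 14 mm above this point; under it a red hub 36 mm across. It turns with the lid.
- lid_centre (a point): Centre of the upper face of the lid's round dark metal disc (96 mm across, 4 mm thick), carried by the knob on a 90 mm arm. Closed, it lies over the funnel's mouth, about 4 mm above the rim.
- lid (a joint): Angle of knob and lid (rad): 0 closed against its stop, growing as the knob turns CLOCKWISE seen from above (left-hand thread: this loosens it), to a stop at 1.5. From 1.1 up the disc is clear of the mouth. Turned anticlockwise it only binds on the closed stop. Stiff, about 0.12 N m; stays where left. Starts at 0 to 0.25.
- board: Flat pale marble serving board, 140 x 200 x 12 mm, fixed; origin at the centre of its underside. The three stoppers stand on it in a row along its y axis, about 62 mm apart, in any order.
- stopper_a: Cork-coloured (light brown) cylindrical bottle stopper, 24 mm in diameter, 34 mm long, about 12 g, standing upright on the board. Origin at the centre of its underside, z along its axis.
- stopper_b: The other cork-coloured (light brown) cylindrical bottle stopper, 24 mm in diameter, 34 mm long, about 12 g, standing upright on the board. Origin at the centre of its underside, z along its axis.
- stopper_black: Black (a bystander: leave it on the board) cylindrical bottle stopper, 24 mm in diameter, 34 mm long, about 12 g, standing upright on the board. Origin at the centre of its underside, z along its axis.
- stopper_a_mid (a point): Centre of stopper_a, 17 mm above its underside.
- stopper_b_mid (a point): Centre of stopper_b, 17 mm above its underside.
- bottle: Dark green bottle, 60 mm in diameter, 220 mm tall, origin at the centre of its underside. Bystander.
- dish: Square white tasting dish, 85 x 85 x 28 mm, origin at the centre of its underside. Bystander.
Not all that is in view belongs to the job. There is more than one size of the feeder; the one meant has the size given above.

How it is judged (in metres and radians):
On the way, in this order (a step that is already met when the one before it is completed fails the run):
1. the lid is turned clear of the funnel's mouth, both stoppers still outside (value of joint lid above 1.1 rad and not (z of stopper_a_mid in the frame of feeder below 0.085 m and horizontal distance between stopper_a_mid and feeder below 0.01 m) and not (z of stopper_b_mid in the frame of feeder below 0.085 m and horizontal distance between stopper_b_mid and feeder below 0.01 m)), for 0.2 s.
2. the first cork-coloured stopper is down in the well, the lid still open (value of joint lid above 1.1 rad and ((z of stopper_a_mid in the frame of feeder below 0.085 m and horizontal distance between stopper_a_mid and feeder below 0.01 m) or (z of stopper_b_mid in the frame of feeder below 0.085 m and horizontal distance between stopper_b_mid and feeder below 0.01 m))), for 0.2 s.
At the end, for the whole second after the job is handed in: Both cork-coloured stoppers lie at rest in the clear well (centres below 85 mm above the table and within 10 mm of the well's axis, speed under 0.03 m/s) and the lid stands at 1.1 rad or more (value of joint lid above 1.1 rad and z of each of stopper_a_mid, stopper_b_mid in the frame of feeder below 0.085 m and horizontal distance between each of stopper_a_mid, stopper_b_mid and feeder below 0.01 m and linear speed of each of stopper_a, stopper_b below 0.03 m/s); the robot touches nothing.
It fails at once if the black stopper is moved more than 15 mm or knocked over (distance of stopper_black from where it was at the start of the episode above 0.015 m or angle between stopper_black's own z axis and vertical above 0.4 rad).
It fails at once if the bottle is moved more than 20 mm or tipped (distance of bottle from where it was at the start of the episode above 0.02 m or angle between bottle's own z axis and vertical above 0.3 rad).
It fails at once if the dish is moved more than 20 mm (distance of dish from where it was at the start of the episode above 0.02 m).
It also fails if it takes over 72 s, if anything falls off the work surface, if the arm or the gripper's body presses on something with over 40 N, if the wrist force passes 120 N, or if a joint passes its speed limit or range.

## Working session

There is one attempt and no reset: what is moved stays moved. The work goes in short steps, Python scripts to look and compute and a tool call to move; the robot and the scene stay as the last step left them, time stands still between calls to the robot, and variables do not carry over. Pictures are saved under pics/ and viewed, on a budget of 10 in all, crops included, one or two more only if the job needs it, and the job is handed in when it is done.

Besides the shell and the picture viewer there is one more tool, called after "Request:" as name(argument=value, ...), one argument or row to a line, values as JSON. servo_tool: Moves the arm, as the interface text tells. Its arguments: {"type":"object","properties":{"moves":{"type":"array","items":{"type":"array","items":{"type":"number"}}},"gripper":{"type":"number"},"force":{"type":"number"}},"required":["moves"]}

```bash
mkdir -p pics; cat > h.py <<'E'
import numpy as np, cv2
from station import arm, cams
def cap(n,f):
    m=cams.camera_model(n); im=cams.read_camera(n)
    cv2.imwrite(f'pics/{f}.png',im[:,:,::-1]); np.savez(f'pics/{f}.npz',K=m['camera_matrix'],D=m['distortion'],T=m['pose'])
    return im
def ray(f,uv):
    m=np.load(f'pics/{f}.npz'); p=cv2.undistortPoints(np.array([[uv]],float),m['K'],m['D'])[0,0]
    T=m['T']; return T[:3,3],T[:3,:3]@np.array([p[0],p[1],1])
def atz(f,uv,z):
    o,d=ray(f,uv); return o+d*(z-o[2])/d[2]
def proj(f,P):
    m=np.load(f'pics/{f}.npz'); T=np.linalg.inv(m['T'])
    return cv2.projectPoints(np.array(P,float).reshape(-1,3),cv2.Rodrigues(T[:3,:3])[0],T[:3,3],m['K'],m['D'])[0][:,0]
E
python3 - <<'E'
from h import *
a=cap('top','top0');b=cap('side','side0')
s=arm.state();print(s['clock'],s['eef_pos'],s['orientation'])
E
```

```text
0.1 [ 0.23951757 -0.49467917  0.24948413] [[-9.00115137e-01 -4.35651351e-01 -7.99958729e-04]
 [-4.35652079e-01  9.00113925e-01  1.47923485e-03]
 [ 7.56233298e-05  1.67998537e-03 -9.99998586e-01]]
```

View pics/top0.png

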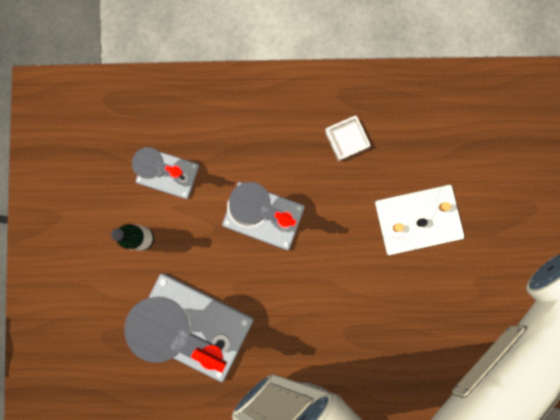

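View pics/side0.png

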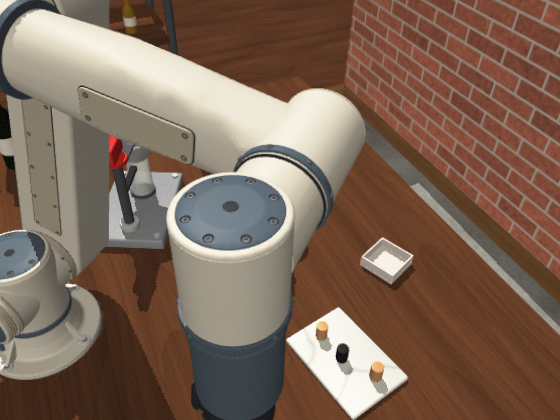

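The top view shows three feeders: small (165,172), medium (263,216) and large (190,330). The corks are at (400,229) and (446,208), the black stopper at (423,222), the dish at (348,138) and the bottle at (133,237). I'll size the feeders from their base corners.

```bash
python3 - <<'E'
from h import *
np.set_printoptions(precision=4,suppress=True)
def q(c,z):
    P=np.array([atz('top0',p,z) for p in c]); print(P[:,:2].tolist(), np.linalg.norm(P-np.roll(P,-1,0),axis=1))
q([(144,148),(198,165),(188,198),(136,180)],.013)
q([(240,180),(304,207),(291,249),(223,222)],.02)
q([(162,275),(253,321),(223,382),(145,342)],.027)
q([(376,202),(453,185),(464,237),(388,254)],.012)
for p in [(285,219)]: print('knob top',atz('top0',p,.189))
print('disc',atz('top0',(249,204),.149))
for p in [(400,227),(446,207),(423,222)]: print(p,atz('top0',p,.046))
for p in [(322,325),(377,366),(343,347)]: print('side',p,atz('side0',p,.046))
im=cv2.imread('pics/top0.png');c=cv2.resize(im[160:270,205:325],None,fx=6,fy=6,interpolation=cv2.INTER_CUBIC)[:600]
cv2.imwrite('pics/c1.png',c)
E
```

```text
[[0.7144479289323218, 0.38928371758939867], [0.6675294551181318, 0.2503792537005538], [0.5830225125085308, 0.2762646662847492], [0.6318023472221842, 0.4094153811758958]] [0.1466 0.0884 0.1418 0.0851]
[[0.6257557321412478, 0.14278407873761134], [0.5539886872362221, -0.018096503900245565], [0.4487167732601373, 0.016852878711946823], [0.5197132556934149, 0.1869140808743496]] [0.1762 0.1109 0.1843 0.1149]
[[0.38962316307607703, 0.33959181117837145], [0.2726394641382758, 0.11442976599946339], [0.1257116357914546, 0.19024758953785267], [0.2255909662990012, 0.38207327215706793]] [0.2537 0.1653 0.2163 0.1694]
[[0.5642179911309798, -0.20210925703068672], [0.6044208925201835, -0.401235364559001], [0.47092524030359323, -0.4232633803500406], [0.43167837992851743, -0.22811296131772463]] [0.2031 0.1353 0.1991 0.1351]
knob top [0.5122 0.0325 0.189 ]
disc [0.551  0.1136 0.149 ]
(400, 227) [ 0.4976 -0.2533  0.046 ]
(446, 207) [ 0.5452 -0.3699  0.046 ]
(423, 222) [ 0.5089 -0.311   0.046 ]
side (322, 325) [ 0.4987 -0.2485  0.046 ]
side (377, 366) [ 0.5486 -0.368   0.046 ]
side (343, 347) [ 0.5116 -0.3082  0.046 ]
```

View pics/c1.png

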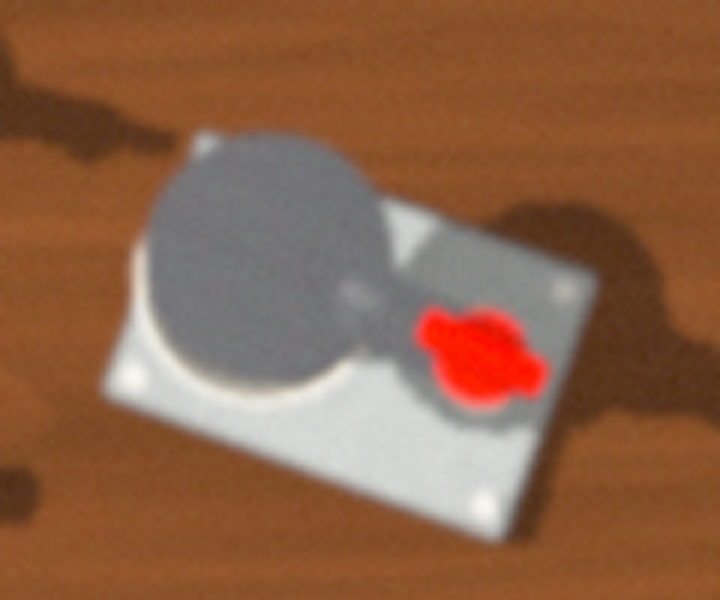

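The medium feeder at (263,216) has a base of about 115 x 180 mm, so it is the right one; the small and large ones don't match. Its red knob is at (285,220), which puts the disc centre 90 mm from it as specified. The crop shows the lid nearly closed, with a thin crescent of rim at lower left. Next I move above the knob.

Request:
servo_tool(
  moves=[
    [-0.0475,0.0354,-0.006,0,0,0],
    [-0.0475,0.0354,-0.006,0,0,0],
    [-0.0475,0.0354,-0.006,0,0,0],
    [-0.0475,0.0354,-0.006,0,0,0],
    [-0.0475,0.0354,-0.006,0,0,0],
  ],
  gripper=1,
)

```text
clock: 0.72
eef_pos: [0.3766, -0.2304, 0.2803]
orientation: [[-0.9, -0.436, -0.0], [-0.436, 0.9, 0.0], [0.0, 0.0, -1.0]]
ft_force: [0.8, -0.1, -0.4]
grip_width: 1.001
```

Request:
servo_tool(
  moves=[
    [-0.0475,0.0354,-0.006,0,0,0],
    [-0.0475,0.0354,-0.006,0,0,0],
    [-0.0475,0.0354,-0.006,0,0,0],
    [-0.0475,0.0354,-0.006,0,0,0],
    [-0.0475,0.0354,-0.006,0,0,0],
  ],
)

```text
clock: 1.35
eef_pos: [0.5133, 0.0325, 0.3103]
orientation: [[-0.9, -0.436, -0.0], [-0.436, 0.9, -0.0], [0.0, 0.0, -1.0]]
ft_force: [1.7, -1.0, -1.3]
grip_width: 1.0
```

Request:
servo_tool(
  moves=[
    [0,0,0,0,0,-0.17],
    [0,0,0,0,0,-0.17],
    [0,0,0,0,0,-0.17],
    [0,0,0,0,0,-0.164],
    [0,0,0,0,0,0],
  ],
)

```text
clock: 1.98
eef_pos: [0.5128, 0.0306, 0.3099]
orientation: [[-0.433, -0.902, -0.001], [-0.902, 0.433, -0.0], [0.0, 0.001, -1.0]]
ft_force: [-0.9, -0.3, -0.2]
grip_width: 0.998
```

```bash
python3 - <<'E'
from h import *
np.set_printoptions(precision=4,suppress=True)
s=arm.state();print(s['clock'],s['eef_pos'],s['orientation'],s['joint_positions'])
cap('wrist','w1');print(np.load('pics/w1.npz')['T'])
E
```

```text
1.975 [0.5128 0.0306 0.3099] [[-0.4326 -0.9016 -0.0009]
 [-0.9016  0.4326 -0.0001]
 [ 0.0004  0.0008 -1.    ]] [ 20.8974   9.9006   8.7417  -0.0147 -88.8888 -46.5301]
[[-0.9014  0.4117  0.1342  0.4779]
 [ 0.433   0.8566  0.2805 -0.0429]
 [ 0.0006  0.3109 -0.9504  0.4338]
 [ 0.      0.      0.      1.    ]]
```

View pics/w1.png

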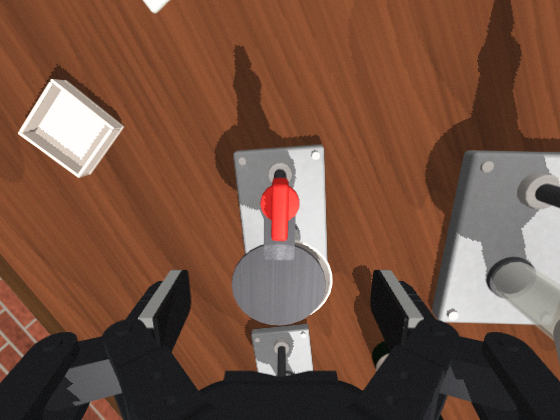

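The wrist view shows the knob bar running from (280,179) to (280,240), nearly parallel to the jaws' plane. The disc centre is about (279,283), and the rim shows on the right, to about x=331.

```bash
python3 - <<'E'
from h import *
np.set_printoptions(precision=4,suppress=True)
a,b=atz('w1',(279.5,179),.189),atz('w1',(280,240),.189);print(a,b,np.linalg.norm(a-b))
print('hub',atz('w1',(279.5,205),.161), 'disc',atz('w1',(279.5,283),.149))
d=atz('w1',(279.5,283),.149)-(a+b)/2;print(np.linalg.norm(d[:2]),np.degrees(np.arctan2(d[1],d[0])))
C=np.array([atz('w1',p,.02) for p in [(235,153),(322,146),(327,262)]]);print(C)
e=C[1]-C[2];print('feeder y dir',np.degrees(np.arctan2(-e[1],-e[0])), np.linalg.norm(C[0]-C[1]))
f=C[1]-C[0];print(np.degrees(np.arctan2(f[1],f[0])))
E
```

```text
[0.5017 0.0056 0.189 ] [0.5241 0.0532 0.189 ] 0.05259436356807372
hub [0.5149 0.0328 0.161 ] disc [0.553 0.112 0.149]
0.09182859462874268 64.12066954111744
[[ 0.5555 -0.0173  0.02  ]
 [ 0.4495  0.0237  0.02  ]
 [ 0.5092  0.1808  0.02  ]]
feeder y dir 69.19971679429268 0.11366962191756932
158.88316767804437
```

Request:
servo_tool(
  moves=[
    [0,0,0.04,0,0,0],
    [0,0,0.04,0,0,0],
    [0,0,0.03,0,0,0],
    [0,0,0.015,0,0,0],
    [0,0,0,0,0,0],
  ],
)

```text
clock: 2.65
eef_pos: [0.5127, 0.0304, 0.1848]
orientation: [[-0.433, -0.902, -0.001], [-0.902, 0.433, -0.001], [0.001, 0.001, -1.0]]
ft_force: [-0.5, -0.1, 0.1]
grip_width: 0.998
```

Request:
servo_tool(
  moves=[
    [0,0,0,0,0,0],
    [0,0,0,0,0,0],
    [0,0,0,0,0,0],
    [0,0,0,0,0,0],
    [0,0,0,0,0,0],
  ],
  gripper=-1,
  force=50,
)

```text
clock: 3.28
eef_pos: [0.5134, 0.0304, 0.1858]
orientation: [[-0.431, -0.902, 0.001], [-0.902, 0.431, -0.0], [-0.0, -0.001, -1.0]]
ft_force: [0.7, -0.4, 0.8]
grip_width: 0.15
```

Request:
servo_tool(
  moves=[
    [0,0,0,0,0,0.1],
    [0,0,0,0,0,0.14],
    [0,0,0,0,0,0.14],
    [0,0,0,0,0,0.14],
    [0,0,0,0,0,0.14],
  ],
)

```text
clock: 3.9
eef_pos: [0.5121, 0.0318, 0.1858]
orientation: [[-0.896, -0.445, -0.001], [-0.445, 0.896, 0.002], [-0.0, 0.003, -1.0]]
ft_force: [-6.1, 6.0, 6.6]
grip_width: 0.154
```

Request:
servo_tool(
  moves=[
    [0,0,0,0,0,0.14],
    [0,0,0,0,0,0.14],
    [0,0,0,0,0,0.14],
    [0,0,0,0,0,0.14],
    [0,0,0,0,0,0.1],
  ],
)

```text
clock: 4.53
eef_pos: [0.5118, 0.0336, 0.1858]
orientation: [[-0.98, 0.197, -0.001], [0.197, 0.98, 0.006], [0.002, 0.005, -1.0]]
ft_force: [-8.3, 13.5, 9.4]
grip_width: 0.151
```

Request:
servo_tool(
  moves=[
    [0,0,0,0,0,0],
    [0,0,0,0,0,0],
    [0,0,0,0,0,0],
  ],
  gripper=1,
)

```text
clock: 4.9
eef_pos: [0.5129, 0.0303, 0.1851]
orientation: [[-0.981, 0.194, -0.0], [0.194, 0.981, -0.0], [0.0, -0.0, -1.0]]
ft_force: [0.5, 0.6, 0.7]
grip_width: 0.78
```

Request:
servo_tool(
  moves=[
    [0,0,0,0,0,0],
    [0,0,-0.03,0,0,0],
    [0,0,-0.05,0,0,0],
    [0,0,-0.05,0,0,0],
    [0,0,0,0,0,0],
  ],
)

```text
clock: 5.52
eef_pos: [0.5147, 0.0304, 0.3197]
orientation: [[-0.981, 0.194, 0.009], [0.194, 0.981, 0.002], [-0.008, 0.003, -1.0]]
ft_force: [0.4, 1.5, -0.8]
grip_width: 1.001
```

```bash
python3 - <<'E'
from h import *
np.set_printoptions(precision=4,suppress=True)
s=arm.state();print(s['clock'],s['eef_pos'],s['joint_positions'])
cap('wrist','w2');a=cap('top','top2')
w=cv2.imread('pics/w2.png');t=cv2.resize(a[150:270,195:335,::-1],(560,480),interpolation=cv2.INTER_CUBIC)
c=np.zeros((480,1120,3),np.uint8);c[:420,:560]=w;c[:,560:]=t
cv2.imwrite('pics/c2.png',cv2.resize(c,(800,343)))
E
```

```text
5.525 [0.5147 0.0304 0.3197] [  20.8756    9.7255    9.8894    0.0928  -89.6646 -122.0674]
```

View pics/c2.png

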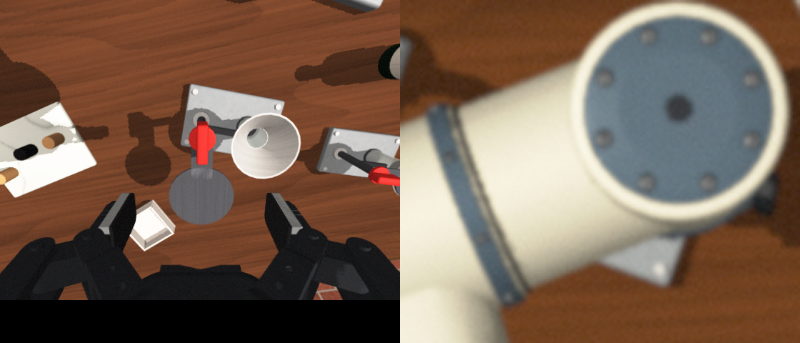

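The wrist view shows the lid swung clear: disc at full-image (281,270), open funnel with its rim centre near (372,204). I'll fit the rim from its extremes and check the lid angle.

```bash
python3 - <<'E'
from h import *
np.set_printoptions(precision=4,suppress=True)
s=1.4
R=np.array([atz('w2',(x*s,y*s),.145) for x,y in [(232,146),(300,146),(265,113.5),(265,178)]]);print(R, 'c',(R[0]+R[1])/2,(R[2]+R[3])/2,np.linalg.norm(R[0]-R[1]),np.linalg.norm(R[2]-R[3]))
d=atz('w2',(201*s,194*s),.149);k=np.array([.5135,.031]);print(d,np.linalg.norm(d[:2]-k),np.degrees(np.arctan2(*(d[:2]-k)[::-1])))
k1,k2=atz('w2',(202*s,120*s),.189),atz('w2',(202*s,163*s),.189);print(k1,k2,(k1+k2)/2,np.degrees(np.arctan2(*(k2-k1)[:2][::-1])))
F=proj('w2',[[.5465+.0455*np.cos(t),.1142+.0455*np.sin(t),.145] for t in np.linspace(0,6.28,60)])/s;print(F.min(0),F.max(0))
for p in [(14,178),(53,141),(25,152)]: print(atz('w2',(p[0]*s,p[1]*s),.046))
E
```

```text
[[0.5362 0.0703 0.145 ]
 [0.5546 0.1628 0.145 ]
 [0.5    0.12   0.145 ]
 [0.5941 0.1102 0.145 ]] c [0.5454 0.1166 0.145 ] [0.5471 0.1151 0.145 ] 0.0943505876739539 0.0946823698709447
[0.5996 0.0138 0.149 ] 0.08781297970980079 -11.314607931606634
[0.4837 0.0376 0.189 ] [0.5356 0.0274 0.189 ] [0.5096 0.0325 0.189 ] -11.06719834845043
[231.6082 114.4672] [297.4158 176.7356]
[ 0.552  -0.3422  0.046 ]
[ 0.4967 -0.2407  0.046 ]
[ 0.5067 -0.299   0.046 ]
```

The funnel centre is (0.5465, 0.1155), with a consistent rim diameter of 94–95 mm, and the lid is at about 1.40 rad. The order on the board is cork (0.498,-0.251), black (0.510,-0.309), cork (0.547,-0.369). I go to the first cork with the jaws perpendicular to the row.

Request:
servo_tool(
  moves=[
    [0,0,0,0,0,0.164],
    [0,0,0,0,0,0.164],
    [0,0,0,0,0,0.164],
    [0,0,0,0,0,0.164],
    [0,0,0,0,0,0.164],
  ],
)

```text
clock: 6.25
eef_pos: [0.5124, 0.0304, 0.3136]
orientation: [[-0.523, 0.852, -0.003], [0.852, 0.523, -0.001], [0.001, -0.003, -1.0]]
ft_force: [0.4, 0.9, -0.2]
grip_width: 1.001
```

Request:
servo_tool(
  moves=[
    [0,0,0,0,0,0.164],
    [-0.05,-0.024,0,0,0,0],
    [-0.05,-0.024,0,0,0,0],
    [-0.05,-0.024,0,0,0,0],
    [-0.05,-0.024,0.02,0,0,0],
  ],
)

```text
clock: 6.88
eef_pos: [0.5098, -0.2071, 0.2916]
orientation: [[-0.401, 0.916, -0.004], [0.916, 0.401, 0.013], [0.014, 0.002, -1.0]]
ft_force: [1.5, 0.9, -0.7]
grip_width: 0.997
```

Request:
servo_tool(
  moves=[
    [-0.05,-0.025,0.03,0,0,0],
    [-0.004,-0.002,0.05,0,0,0],
    [0,0,0,0,0,0],
    [0,0,0,0,0,0],
  ],
)

```text
clock: 7.38
eef_pos: [0.5071, -0.2637, 0.2132]
orientation: [[-0.402, 0.916, -0.003], [0.916, 0.402, 0.012], [0.013, 0.002, -1.0]]
ft_force: [0.3, 0.0, 0.5]
grip_width: 1.002
```

```bash
python3 - <<'E'
from h import *
np.set_printoptions(precision=4,suppress=True)
s=arm.state();print(s['clock'],s['eef_pos'],s['orientation'],s['joint_positions'])
cap('wrist','w3')
E
```

```text
7.375 [ 0.5071 -0.2637  0.2132] [[-0.4018  0.9157 -0.0032]
 [ 0.9157  0.4018  0.0123]
 [ 0.0126  0.002  -0.9999]] [ -12.2041   18.1343    5.8921   -0.6638  -78.0896 -143.9678]
```

View pics/w3.png

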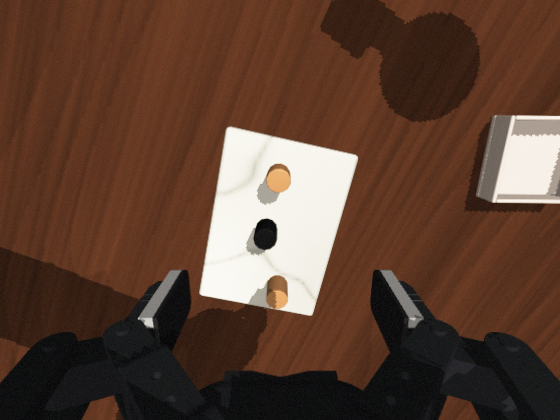

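The lower cork's top is at (277,298) and is the nearest one, the black stopper's top is near (265,241), and the far cork's top is at (279,180).

```bash
python3 - <<'E'
from h import *
np.set_printoptions(precision=4,suppress=True)
for p in [(277,298),(265,241),(279,180)]: print(atz('w3',p,.046))
for P in [(.498,-.251),(.510,-.309),(.547,-.369)]: print(proj('w3',[[*P,.046],[*P,.012]]))
im=cv2.imread('pics/w3.png')[150:315,200:360]
h=cv2.cvtColor(im,cv2.COLOR_BGR2HSV);m=cv2.inRange(h,(5,120,60),(25,255,255))
n,l,st,c=cv2.connectedComponentsWithStats(m)
for i in range(1,n):
  if st[i,4]>100: print(st[i]+[200,150,0,0,0],c[i]+[200,150])
E
```

```text
[ 0.5487 -0.3688  0.046 ]
[ 0.5114 -0.3133  0.046 ]
[ 0.4993 -0.2504  0.046 ]
[[277.514  180.0663]
 [277.7433 173.2633]]
[[265.403  236.8784]
 [266.7529 225.1148]]
[[275.5034 297.581 ]
 [275.888  281.102 ]]
[ 200  150   22  132 1493] [206.8768 194.4997]
[ 313  150   47  165 3832] [343.9909 259.1824]
[267 164  23  28 518] [277.9421 177.8552]
[252 276  48  39 711] [276.2841 295.9916]
[200 295  46  18 453] [218.8433 304.2163]
```

Both views agree: near cork (0.499,-0.2505), far cork (0.5485,-0.3685). Now I descend on the near one and correct the small tilt.

Request:
servo_tool(
  moves=[
    [0,0,0,0.002,-0.0125,0],
    [0.0154,-0.002,0,0,0,0],
    [0,0,0.04,0,0,0],
    [0,0,0.04,0,0,0],
    [0,0,0.03,0,0,0],
  ],
)

```text
clock: 8.05
eef_pos: [0.4976, -0.2489, 0.1009]
orientation: [[-0.402, 0.916, -0.001], [0.916, 0.402, 0.002], [0.002, -0.0, -1.0]]
ft_force: [1.0, -0.1, 0.2]
grip_width: 1.0
```

Request:
servo_tool(
  moves=[
    [0,0,0,0,0,0],
    [0,0,0,0,0,0],
  ],
)

```text
clock: 8.3
eef_pos: [0.4992, -0.2501, 0.1036]
orientation: [[-0.402, 0.916, 0.001], [0.916, 0.402, 0.0], [-0.0, 0.001, -1.0]]
ft_force: [0.7, 0.5, 0.9]
grip_width: 0.997
```

Down 0.063 to z = 0.040, then close gently.

Request:
servo_tool(
  moves=[
    [0,0,0.025,0,0,0],
    [0,0,0.025,0,0,0],
    [0,0,0.013,0,0,0],
    [0,0,0,0,0,0],
    [0,0,0,0,0,0],
  ],
)

```text
clock: 8.93
eef_pos: [0.4992, -0.2503, 0.0401]
orientation: [[-0.401, 0.916, 0.001], [0.916, 0.401, 0.001], [0.0, 0.001, -1.0]]
ft_force: [0.1, -0.2, 0.5]
grip_width: 0.996
```

Request:
servo_tool(
  moves=[
    [0,0,0,0,0,0],
    [0,0,0,0,0,0],
    [0,0,0,0,0,0],
    [0,0,0,0,0,0],
    [0,0,0,0,0,0],
  ],
  gripper=-1,
  force=30,
)

```text
clock: 9.55
eef_pos: [0.4984, -0.2502, 0.0389]
orientation: [[-0.401, 0.916, -0.001], [0.916, 0.401, 0.001], [0.001, -0.0, -1.0]]
ft_force: [0.0, 0.6, 1.1]
grip_width: 0.269
```

Request:
servo_tool(
  moves=[
    [0,0,-0.03,0,0,0],
    [0,0,-0.05,0,0,0],
    [0,0,-0.06,0,0,0],
    [0,0,-0.06,0,0,0],
    [0,0,0,0,0,0],
  ],
)

```text
clock: 10.18
eef_pos: [0.5007, -0.2514, 0.2444]
orientation: [[-0.401, 0.916, 0.009], [0.916, 0.401, -0.002], [-0.006, 0.008, -1.0]]
ft_force: [0.6, -1.0, -0.8]
grip_width: 0.266
```

Cork held: the opening is about 23 mm against its 24 mm diameter. I rotate to keep joint 6 in range, then carry it to the funnel.

Request:
servo_tool(
  moves=[
    [0,0,0,0,0,-0.16],
    [0,0,0,0,0,-0.16],
    [0,0,0,0,0,-0.16],
    [0,0,0,0,0,-0.16],
    [0,0,0,0,0,-0.16],
  ],
)

```text
clock: 10.8
eef_pos: [0.4981, -0.2501, 0.2374]
orientation: [[-0.938, 0.346, -0.003], [0.346, 0.938, 0.002], [0.004, 0.001, -1.0]]
ft_force: [0.8, -0.0, 0.0]
grip_width: 0.272
```

Request:
servo_tool(
  moves=[
    [0.012,0.0514,0,0,0,0],
    [0.012,0.0514,0,0,0,0],
    [0.012,0.0514,0,0,0,0],
    [0.012,0.0514,0,0,0,0],
    [0.012,0.0514,0,0,0,0],
  ],
)

```text
clock: 11.42
eef_pos: [0.532, 0.0131, 0.238]
orientation: [[-0.936, 0.351, -0.003], [0.351, 0.936, 0.001], [0.003, 0.0, -1.0]]
ft_force: [0.0, -0.2, -1.1]
grip_width: 0.269
```

Request:
servo_tool(
  moves=[
    [0.012,0.0514,0,0,0,0],
    [0.012,0.0514,0,0,0,0],
    [0,0,0,0,0,0],
    [0,0,0,0,0,0],
  ],
)

```text
clock: 11.92
eef_pos: [0.5456, 0.116, 0.2382]
orientation: [[-0.937, 0.35, -0.003], [0.35, 0.937, 0.001], [0.003, -0.0, -1.0]]
ft_force: [0.4, -0.2, -0.8]
grip_width: 0.272
```

```bash
python3 - <<'E'
from h import *
np.set_printoptions(precision=4,suppress=True)
s=arm.state();print(s['clock'],s['eef_pos'],s['orientation'],s['joint_positions'])
d=np.array([.5465,.1155,.16])-s['eef_pos'];print(s['orientation'].T@d if hasattr(s['orientation'],'T') else np.array(s['orientation']).T@d)
cap('wrist','w4')
F=proj('w4',[[.5465+.0455*np.cos(t),.1155+.0455*np.sin(t),.145] for t in np.linspace(0,6.28,40)])
im=cv2.imread('pics/w4.png')
for p in F: cv2.circle(im,tuple(int(v) for v in p),1,(0,255,0),-1)
cv2.imwrite('pics/w4o.png',im)
E
```

```text
11.925 [0.5456 0.116  0.2382] [[-0.9367  0.3502 -0.0028]
 [ 0.3502  0.9367  0.0007]
 [ 0.0029 -0.0003 -1.    ]] [  27.9984   15.8179    6.1149   -0.1145  -80.4195 -138.4777]
[-0.0012 -0.0001  0.0782]
```

View pics/w4o.png

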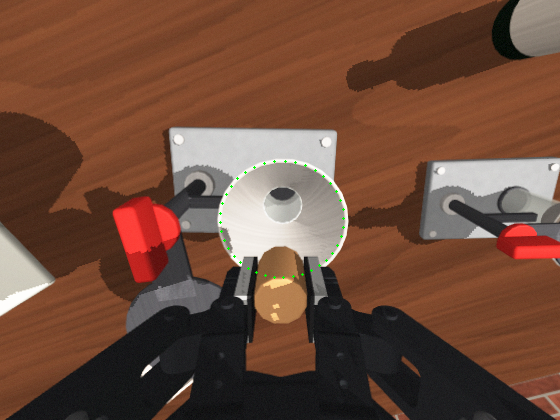

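The projected rim overlays the funnel well, centred at (283,218), and the cork hangs straight in the jaws. I lower it and release with a small opening.

Request:
servo_tool(
  moves=[
    [-0.001,0,0.03,0,0,0],
    [0,0,0.03,0,0,0],
    [0,0,0.016,0,0,0],
    [0,0,0,0,0,0],
    [0,0,0,0,0,0],
  ],
)

```text
clock: 12.6
eef_pos: [0.5474, 0.1152, 0.1642]
orientation: [[-0.936, 0.351, 0.0], [0.351, 0.936, 0.002], [0.0, 0.002, -1.0]]
ft_force: [-0.3, -0.1, -0.1]
grip_width: 0.268
```

Request:
servo_tool(
  moves=[
    [0,0,0,0,0,0],
    [0,0,0,0,0,0],
    [0,0,0,0,0,0],
    [0,0,0,0,0,0],
  ],
  gripper=-0.15,
)

```text
clock: 13.1
eef_pos: [0.5469, 0.1159, 0.1632]
orientation: [[-0.937, 0.351, -0.001], [0.351, 0.937, 0.002], [0.002, 0.001, -1.0]]
ft_force: [-0.4, 0.2, 0.3]
grip_width: 0.427
```

Request:
servo_tool(
  moves=[
    [0,0,-0.03,0,0,0],
    [0,0,-0.05,0,0,0],
    [0,0,-0.05,0,0,0],
    [0,0,0,0,0,0],
    [0,0,0,0,0,0],
  ],
)

```text
clock: 13.72
eef_pos: [0.5468, 0.1158, 0.2927]
orientation: [[-0.936, 0.351, -0.002], [0.351, 0.936, 0.002], [0.002, 0.001, -1.0]]
ft_force: [-0.2, -0.9, -0.4]
grip_width: 0.421
```

```bash
python3 - <<'E'
from h import *
np.set_printoptions(precision=4,suppress=True)
s=arm.state();print(s['clock'],s['eef_pos'],s['orientation'])
cap('wrist','w5')
P=proj('w5',[[.5465,.1155,z] for z in (.02,.054,.097,.145)]);print(P)
im=cv2.imread('pics/w5.png');c=P[2:].mean(0).astype(int)
cv2.imwrite('pics/w5c.png',cv2.resize(im[max(0,c[1]-100):c[1]+100,c[0]-140:c[0]+140],None,fx=2.5,fy=2.5))
E
```

```text
13.725 [0.5468 0.1158 0.2927] [[-0.9365  0.3507 -0.0019]
 [ 0.3507  0.9365  0.0018]
 [ 0.0024  0.0011 -1.    ]]
[[281.0846 173.1272]
 [281.1543 178.857 ]
 [281.262  187.7147]
 [281.419  200.6205]]
```

View pics/w5c.png

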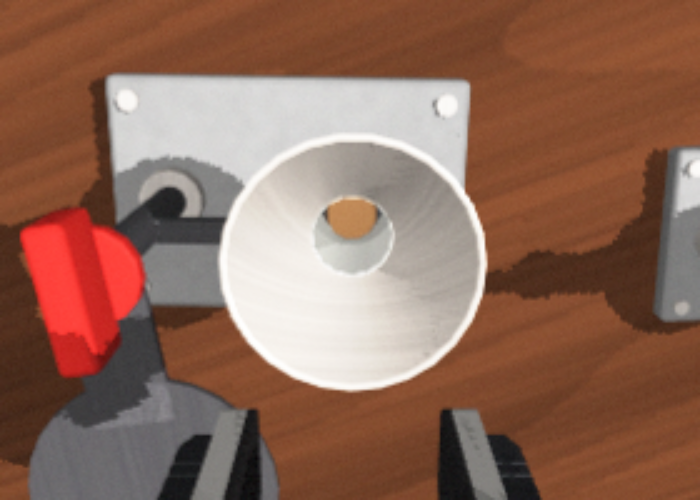

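Cork 1 lies down in the well, seen through the throat at crop (352,217). Now cork 2.

Request:
servo_tool(
  moves=[
    [-0.0214,-0.0566,0,0,0,0],
    [-0.0214,-0.0566,0,0,0,0],
    [-0.0214,-0.0566,0,0,0,0],
    [-0.0214,-0.0566,0,0,0,0],
    [-0.0214,-0.0566,0,0,0,0],
  ],
  gripper=0.5,
)

```text
clock: 14.4
eef_pos: [0.5472, -0.1887, 0.2913]
orientation: [[-0.937, 0.35, -0.004], [0.35, 0.937, 0.002], [0.004, 0.0, -1.0]]
ft_force: [1.2, 0.7, 0.4]
grip_width: 0.752
```

Request:
servo_tool(
  moves=[
    [-0.0214,-0.0566,0,0,0,0],
    [-0.0214,-0.0566,0,0,0,0],
    [-0.0214,-0.0566,0,0,0,0],
    [0,0,0,0,0,0.163],
    [0,0,0,0,0,0.163],
  ],
)

```text
clock: 15.02
eef_pos: [0.5479, -0.3694, 0.29]
orientation: [[-0.77, 0.638, -0.005], [0.638, 0.77, 0.003], [0.006, -0.001, -1.0]]
ft_force: [-0.2, 1.1, 0.5]
grip_width: 0.752
```

Request:
servo_tool(
  moves=[
    [0,0,0,0,0,0.163],
    [0,0,0,0,0,0.163],
    [0,0,0,0,0,0.163],
    [0,0,0,0,0,0],
    [0,0,0,0,0,0],
  ],
)

```text
clock: 15.65
eef_pos: [0.5484, -0.3683, 0.2916]
orientation: [[-0.39, 0.921, -0.003], [0.921, 0.39, 0.002], [0.003, -0.002, -1.0]]
ft_force: [0.8, 0.6, 0.4]
grip_width: 0.754
```

```bash
python3 - <<'E'
from h import *
np.set_printoptions(precision=4,suppress=True)
s=arm.state();print(s['clock'],s['eef_pos'],s['orientation'],s['joint_positions'])
cap('wrist','w6')
print(proj('w6',[[.5485,-.3685,.046],[.5485,-.3685,.029]]))
h=cv2.cvtColor(cv2.imread('pics/w6.png'),cv2.COLOR_BGR2HSV);m=cv2.inRange(h,(8,150,150),(22,255,255))
n,l,st,c=cv2.connectedComponentsWithStats(m)
for i in range(1,n):
  if st[i,4]>80: print(st[i],c[i])
d=np.array([.5485,-.3685,.04])-s['eef_pos'];print(np.array(s['orientation']).T@d)
E
```

```text
15.65 [ 0.5484 -0.3683  0.2916] [[-0.39    0.9208 -0.0026]
 [ 0.9208  0.39    0.0021]
 [ 0.0029 -0.0016 -1.    ]] [ -20.4032   27.8895   31.6723   -0.0602  -93.9626 -136.6437]
[[281.4739 177.052 ]
 [281.4551 174.1872]]
[-0.0009  0.0004  0.2516]
```

```bash
python3 - <<'E'
from h import *
im=cv2.imread('pics/w6.png')
for p in proj('w6',[[.5485,-.3685,.046]]): cv2.circle(im,tuple(int(round(v)) for v in p),1,(0,255,0),-1)
cv2.imwrite('pics/w6c.png',cv2.resize(im[80:280,180:380],None,fx=3,fy=3))
E
```

```text
(no output)
```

View pics/w6c.png

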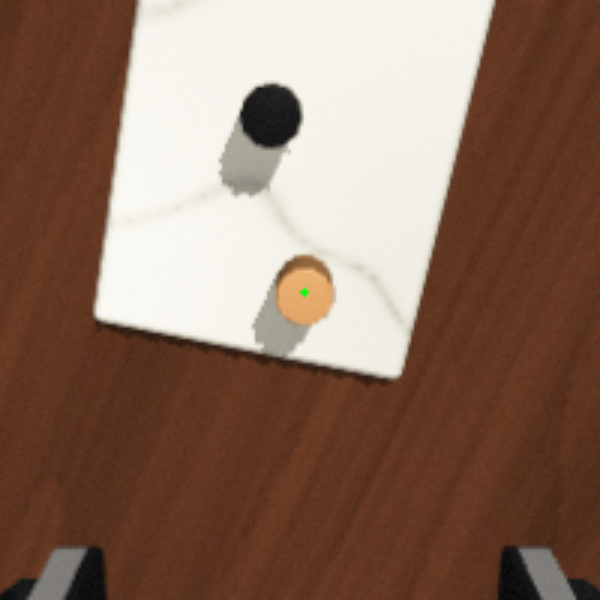

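My predicted mark at (304,292) sits on the centre of the cork's top at (305,296), within about 2 mm. I descend straight down.

Request:
servo_tool(
  moves=[
    [-0.001,0,0.05,0,0,0],
    [0,0,0.05,0,0,0],
    [0,0,0.05,0,0,0],
    [0,0,0.04,0,0,0],
    [0,0,0,0,0,0],
  ],
)

```text
clock: 16.32
eef_pos: [0.5465, -0.368, 0.0988]
orientation: [[-0.388, 0.922, -0.008], [0.922, 0.388, 0.005], [0.008, -0.006, -1.0]]
ft_force: [0.1, 0.5, 0.2]
grip_width: 0.75
```

Request:
servo_tool(
  moves=[
    [0,0,0.03,0,0,0],
    [0,0,0.02,0,0,0],
    [0,0,0.01,0,0,0],
    [0,0,0,0,0,0],
    [0,0,0,0,0,0],
  ],
)

```text
clock: 16.95
eef_pos: [0.5495, -0.3695, 0.0441]
orientation: [[-0.388, 0.922, 0.001], [0.922, 0.388, 0.0], [-0.0, 0.001, -1.0]]
ft_force: [-0.7, 0.4, 0.2]
grip_width: 0.749
```

Request:
servo_tool(
  moves=[
    [0,0,0,0,0,0],
    [0,0,0,0,0,0],
    [0,0,0,0,0,0],
    [0,0,0,0,0,0],
    [0,0,0,0,0,0],
  ],
  gripper=-1,
  force=30,
)

```text
clock: 17.58
eef_pos: [0.5489, -0.3692, 0.043]
orientation: [[-0.387, 0.922, -0.0], [0.922, 0.387, 0.001], [0.001, -0.0, -1.0]]
ft_force: [-0.1, -0.4, 3.8]
grip_width: 0.268
```

Request:
servo_tool(
  moves=[
    [0,0,-0.03,0,0,0],
    [0,0,-0.06,0,0,0],
    [0,0,-0.06,0,0,0],
    [0,0,-0.05,0,0,0],
    [0,0,0,0,0,0],
  ],
)

```text
clock: 18.2
eef_pos: [0.5503, -0.3703, 0.2476]
orientation: [[-0.387, 0.922, 0.007], [0.922, 0.387, -0.003], [-0.005, 0.005, -1.0]]
ft_force: [0.7, 0.5, -1.0]
grip_width: 0.268
```

Request:
servo_tool(
  moves=[
    [0,0,0,0,0,-0.163],
    [0,0,0,0,0,-0.163],
    [0,0,0,0,0,-0.163],
    [0,0,0,0,0,-0.163],
    [0,0,0,0,0,-0.163],
  ],
)

```text
clock: 18.82
eef_pos: [0.5485, -0.3689, 0.2407]
orientation: [[-0.938, 0.346, -0.003], [0.346, 0.938, 0.003], [0.004, 0.002, -1.0]]
ft_force: [0.0, -0.8, -0.8]
grip_width: 0.265
```

Request:
servo_tool(
  moves=[
    [0.0215,0.0567,0,0,0,0],
    [0.0215,0.0567,0,0,0,0],
    [0.0215,0.0567,0,0,0,0],
    [0.0215,0.0567,0,0,0,0],
    [0.0215,0.0567,0,0,0,0],
  ],
)

```text
clock: 19.45
eef_pos: [0.5468, -0.0641, 0.2416]
orientation: [[-0.936, 0.351, -0.003], [0.351, 0.936, 0.002], [0.004, 0.0, -1.0]]
ft_force: [2.3, 0.9, -0.8]
grip_width: 0.268
```

Request:
servo_tool(
  moves=[
    [0.0215,0.0567,0,0,0,0],
    [0.0215,0.0567,0,0,0,0],
    [0.0215,0.0567,0,0,0,0],
    [0,0,0,0,0,0],
    [0,0,0,0,0,0],
  ],
)

```text
clock: 20.08
eef_pos: [0.5464, 0.1158, 0.2422]
orientation: [[-0.937, 0.35, -0.003], [0.35, 0.937, 0.001], [0.003, -0.0, -1.0]]
ft_force: [-0.3, 0.1, -0.5]
grip_width: 0.265
```

Now at the same place as the first release; I lower to z of about 0.164.

Request:
servo_tool(
  moves=[
    [0,0,0.03,0,0,0],
    [0,0,0.03,0,0,0],
    [0,0,0.018,0,0,0],
    [0,0,0,0,0,0],
    [0,0,0,0,0,0],
  ],
)

```text
clock: 20.7
eef_pos: [0.5473, 0.1151, 0.1661]
orientation: [[-0.936, 0.352, 0.0], [0.352, 0.936, 0.002], [0.001, 0.001, -1.0]]
ft_force: [-0.4, 0.5, -0.2]
grip_width: 0.269
```

Request:
servo_tool(
  moves=[
    [0,0,0,0,0,0],
    [0,0,0,0,0,0],
    [0,0,0,0,0,0],
    [0,0,0,0,0,0],
  ],
  gripper=-0.15,
)

```text
clock: 21.2
eef_pos: [0.5468, 0.116, 0.1653]
orientation: [[-0.937, 0.351, -0.001], [0.351, 0.937, 0.002], [0.002, 0.001, -1.0]]
ft_force: [0.5, -0.6, -0.2]
grip_width: 0.423
```

Request:
servo_tool(
  moves=[
    [0,0,-0.03,0,0,0],
    [0,0,-0.05,0,0,0],
    [0,0,-0.05,0,0,0],
    [0,0,0,0,0,0],
    [0,0,0,0,0,0],
  ],
)

```text
clock: 21.82
eef_pos: [0.5467, 0.1159, 0.2947]
orientation: [[-0.937, 0.351, -0.002], [0.351, 0.937, 0.002], [0.002, 0.001, -1.0]]
ft_force: [-0.3, 0.8, -0.5]
grip_width: 0.426
```

```bash
python3 - <<'E'
from h import *
np.set_printoptions(precision=4,suppress=True)
s=arm.state();print(s['clock'],s['eef_pos'])
cap('wrist','w7')
P=proj('w7',[[.5465,.1155,z] for z in (.054,.088,.097,.145)]);print(P)
im=cv2.imread('pics/w7.png');c=P[2:].mean(0).astype(int)
cv2.imwrite('pics/w7c.png',cv2.resize(im[max(0,c[1]-100):c[1]+100,c[0]-140:c[0]+140],None,fx=2.5,fy=2.5))
E
```

```text
21.825 [0.5467 0.1159 0.2947]
[[281.0815 178.5866]
 [281.1573 185.3484]
 [281.1798 187.3593]
 [281.323  200.1206]]
```

View pics/w7c.png

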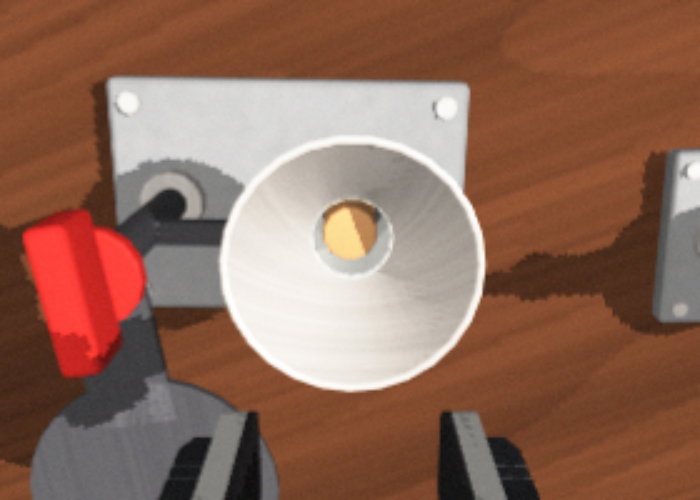

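Cork 2's round top sits level just under the throat, at crop (350,231), stacked on cork 1. The lid is unchanged and clear of the mouth, and the gripper is free at z = 0.295.

```bash
python3 -c "
from station import close_job; print(close_job())"
```

```text
the job is handed in; nothing more can be done
None
```

I opened the lid and dropped both cork-coloured stoppers through the funnel into the well. I handed the job in at about 22 s of the 72 s allowed; no verdict was reported.

- **Feeder:** I used the middle-sized one. Its base measured about 115 x 180 mm, against 120 x 180 mm given.
- **Lid:** I turned the knob about 75° clockwise, which put the lid at about 1.40 rad. It looked unchanged in the last picture.
- **Corks:** The last wrist picture shows the second cork's top upright just below the throat. That fits two stacked corks, with the first seen lying in the well before the second drop. I judged this from above only and did not check it from the side.
- **Bystanders:** I never moved the arm near the dish or bottle, and the black stopper was still standing in the picture before the last grasp. I did not take another picture of them afterwards.
- **Forces:** The largest wrist force shown was about 18 N, while turning the knob, well below the 120 N limit.

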